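Wind the music box and start it

TASK

Wind the music box on the reading desk: turn the brass butterfly key on its top clockwise, a part turn at a time, until it is fully wound and comes up against its stop. Then press the sprung brass play lever beside it down until it catches and stays down by itself. Leave the box playing, and do not knock or shift the teacup on its saucer, the closed book or the pen that lie around it.

Things in the scene. Friction and masses are not known exactly. Their poses are not given: they have to be found in the camera images.
- music_box: wooden music box, fixed to the desk, 140 (its x) x 240 (its y) x 80 mm high; origin at the centre of its underside, on the desk. On its flat top stand the key (at box x = 0, y = -60 mm) and the play lever, which lies along the box's x at y = +70 mm.
- key_grip (a point): centre of the key's flat brass bow, on its vertical axis, 42 mm above the box top. The bow is an upright plate 72 mm long (this frame's x), 10 thick (y), 26 high at its middle, 36 at its two round lobes, on a 12 mm stem; lower edge 24 mm above the box top. The frame turns with the key, z up. Pinch the plate's middle across its thickness, from above.
- key (a joint): turn of the key, rad, growing as it is wound clockwise seen from above: 0 run down, 4.71 the fully wound, firm stop; starts at 0.9 to 1.7. The bow lies along the box's x at 0, along its y when fully wound. Winding takes 0.11 rising to 0.17 Nm. Let go, the key stays where it is, but it can be forced back: open the fingers before swinging back for the next bite.
- lever_pad (a point): centre of the top of the play lever's thumb pad, a brass plate 34 x 34 x 8 mm, 90 mm from the hinge. The hinge (axis along the box's y) is at box x = 45, y = 70, z = 98 mm; the arm runs from it towards the box's -x. At the start the arm slopes up and this point is at box x = -32, z = 145 mm; fully down the arm is level and it is at x = -45, z = 102 mm.
- lever (a joint): play lever, rad: 0 up (start, sprung), 0.5 fully down on its catch. It resists with about 4 N at the pad at first, less as it goes down; past 0.35 it snaps down and holds itself there with about 1.7 N. Can be pressed straight down at the pad with closed fingers.
- teacup: empty white teacup, 90 mm across, 58 mm high, on the saucer to the box's -y side (bystander); origin at the centre of its underside
- saucer: white saucer 136 mm across, under the teacup (bystander); origin under its centre
- novel: closed book 175 x 110 x 24 mm lying to the box's +y side (bystander); origin under its centre
- pen: pen about 145 mm long and 10 mm thick, lying along the box's -x side (bystander); origin on its underside near its middle

How it is judged:
By the outcome, as a careful person would: the job done as asked, in the order asked, and still so for the second after the job is handed in, with the robot touching nothing.
It also fails if it takes over 64 s, if anything falls off the work surface, if the arm or the gripper's body presses on something with over 40 N, if the wrist force passes 120 N, or if a joint passes its speed limit or range.

ROBOT

A 6-joint arm with a two-finger parallel gripper is mounted at the origin on the work surface. World frame = base frame: x ahead of the robot, y to its left, z up, the work surface at z = 0. Lengths are in mm, angles in rad, forces in N, time in s.
With the tool pointing down it reaches from about 250 to 725 mm from the base axis. Payload 9.7 kg.
Tool frame: the origin (TCP) lies on the centre line of the jaws, within the pads' length; the fingertips stand 11 mm ahead of it and the grasp point (between the pads) lies 8 mm behind it; z points along the fingers, y is the direction in which the jaws open and shut (so a half turn about z gives the same grasp; the last joint's range is limited). The gripper opens to 85 mm and grips with 20 to 120 N. Pads are 22 mm wide; open, the fingers measure 114 mm over their backs; the gripper's body (76 mm by 85 mm) begins 54 mm behind the grasp point. The pads swing forward as they close: fully open they stand 13 mm farther back than shut.
Start: joints at [-1.165, 0.087, 0.176, 1.66, 0, 1.571], TCP at [217.112, -505.331, 242.284] pointing down, gripper open.
Joint ranges: [-3.13, 3.13], [-0.85, 1.81], [-1.15, 1.24], [-2.2, 2.28], [-1.44, 1.52], [-3.14, 3.14]. Speed limits (rad/s): [2.22, 2.22, 2.57, 3.14, 3.14, 3.14].

INTERFACE

Orientations are given as a unit quaternion [w, x, y, z].
In Python, from bench import r, grab_frame, spot_in, mark_of gives the robot as it stands. The module is installed in compiled form; this text tells all that it offers.
- The arm moves only by the tool carry_out, never from a script. Its argument "deltas" is a list of rows, each an object with "offset": the shift along the tool's x, y, z in units of 40 mm (1.0 is 40 mm), a list of three; "roll": the turn about the tool's z in units of 8 degrees (1.0 is 8 degrees). In form: [{"offset": [tx, ty, tz], "roll": roll}, ...]. A call has 1 to 5 rows; each row shifts and turns the pose as measured when the row begins, along the tool's axes as they then stand; what a row does not reach is not made up. A row lasts 1/8 s, in which the tool goes at most 62.5 mm and 10.7 degrees, less where a joint would pass 70% of its speed; a pose out of reach is approached as far as the arm can. A call is refused whole if a number of a shift passes 1 or a number of a turn 1, either way. A call with a gripper value outside its range is refused whole. "grip" is the finger opening in mm, from 0 to 85.4, set as the call begins (left out, the last holds). The fingers move at their own pace and stop on an object; the grip force is fixed at half the most. Time passes only in rows, so rows that do not move let the fingers close. It gives the time, the measured TCP pose, the force and the opening at its end, in the units of the state.
- r.observe(): the state, without advancing time (a new reading comes with each control period).
- grab_frame(name): name is "side" or "top"; returns a dict with "color" (400x640x3 uint8, red, green, blue), "fx", "fy", "cx", "cy" (pixels), "rvec" (rotation vector, rad) and "tvec" (3), from world to camera coordinates, as OpenCV has them. Camera axes: x right, y down, z forward; pixel columns grow to the right and rows downward; lengths in mm; the calibration is good to about 2 mm. A picture is of the moment at which its call begins. There is no depth.
- r.job_done(): hands the job in, once; it reports no verdict.
Trained networks look in a picture, given as the dict that the camera call returned (one of the last four; its "shot" number tells which), for a name from the list of things; names that differ only in an ending like _2 or _b are one class to them, and where a whole thing is asked for, a point or a joint stands for the part that bears it (a point fixed in the world has none). Each returns a list of dicts, best first, with "score" (0 to 1); they miss things now and then, are a little off and sometimes report something else, mostly with a low value. They report only what shows in the picture. A call takes as long as a camera call.
- spot_in(picture, target): "bbox" ([left, top, right, bottom] in pixels, round what is visible of it).
- mark_of(picture, target): "pixel" ([column, row] in pixels: a listed point, or the origin of a listed thing).
The state is a dict: "clock": time; "joint_pos": joint angles; "qvel": joint speeds; "joint_efforts": joint torques, N m; "tool_pos": TCP position; "eef_rot": TCP orientation; "force": force on the tool from outside, world axes, zero at the start; "moment": the same for the moment, N m; "opening": opening from 0.0 (shut) to 1.0 (fully open).
Only numpy, scipy, OpenCV 4.12 (cv2) and the standard library are available. Lean on these libraries where they do the work, as an engineer would, in place of code of your own. Each camera call takes 0.05 s, during which the arm holds its last target. There are 200 camera calls.

## Working session

There is one attempt and no reset: what is moved stays moved. The work goes in short steps, Python scripts to look and compute and a tool call to move; the robot and the scene stay as the last step left them, time stands still between calls to the robot, and variables do not carry over. Pictures are saved under pics/ and viewed, about 8 in all and at most 12, crops included, and the job is handed in when it is done.

Besides the shell and the picture viewer there is one more tool, called in YAML: its name, and indented under it one key for each argument. carry_out: Moves the arm, as the interface text tells. Its arguments: {"type":"object","properties":{"deltas":{"type":"array"},"grip":{"type":"number"}},"required":["deltas"]}

```bash
mkdir -p pics; cat > h.py <<'E'
import numpy as np, cv2
from bench import r, grab_frame, spot_in, mark_of
from scipy.spatial.transform import Rotation as R
def ray(f,p):
    M=cv2.Rodrigues(np.array(f["rvec"],float))[0]; t=np.array(f["tvec"],float).ravel()
    d=M.T@np.array([(p[0]-f["cx"])/f["fx"],(p[1]-f["cy"])/f["fy"],1.]); return -M.T@t,d/np.linalg.norm(d)
def atz(f,p,z):
    c,d=ray(f,p); return c+d*(z-c[2])/d[2]
def proj(f,P):
    K=np.array([[f["fx"],0,f["cx"]],[0,f["fy"],f["cy"]],[0,0,1.]])
    return cv2.projectPoints(np.array(P,float).reshape(-1,1,3),np.array(f["rvec"],float),np.array(f["tvec"],float),K,None)[0].reshape(-1,2)
def tri(f,p,g,q):
    a,d=ray(f,p);b,e=ray(g,q)
    s=np.linalg.lstsq(np.c_[d,-e],b-a,rcond=None)[0]; P,Q=a+s[0]*d,b+s[1]*e
    return (P+Q)/2,np.linalg.norm(P-Q)
def save(f,n): cv2.imwrite('pics/'+n,f["color"][:,:,::-1])
def tq(s): # wxyz
    q=s["eef_rot"]; return R.from_quat([q[1],q[2],q[3],q[0]])
def go(s,P):
    return np.round(tq(s).inv().apply(np.array(P)-s["tool_pos"])/40,2)
E
python3 - <<'E'
from h import *
f=grab_frame("top");g=grab_frame("side");save(f,'t0.png');save(g,'s0.png')
for n in ["music_box","key_grip","lever_pad","teacup","saucer","novel","pen"]:
    a=mark_of(f,n);b=mark_of(g,n)
    print(n,[(np.round(x["pixel"]),round(x["score"],2)) for x in a[:2]],[(np.round(x["pixel"]),round(x["score"],2)) for x in b[:2]])
    if a and b:
        P,e=tri(f,a[0]["pixel"],g,b[0]["pixel"]);print('   ',P.round(1),round(e,1))
s=r.observe();print(s);print(tq(s).as_matrix().round(3)); print(ray(f,[320,200]),ray(g,[320,200]))
E
```

```text
music_box [(array([320., 198.]), 0.72)] []
key_grip [(array([343., 184.]), 0.58)] [(array([345., 215.]), 0.63)]
    [598.2   4.1 124.6] 7.4
lever_pad [(array([302., 213.]), 0.55)] [(array([295., 180.]), 0.77)]
    [525.5 120.9 148.9] 8.1
teacup [(array([391., 183.]), 0.8)] [(array([384., 310.]), 0.8)]
    [ 619.8 -153.     5.6] 14.2
saucer [(array([392., 179.]), 0.62)] []
novel [(array([248., 227.]), 0.73)] [(array([281., 192.]), 0.83)]
    [523.7 290.7   2.7] 13.0
pen [(array([335., 233.]), 0.56)] [(array([278., 258.]), 0.49)]
    [469.3  34.8  13.3] 11.2
{'clock': 0.8, 'joint_pos': array([-1.16505212e+00,  8.68747482e-02,  1.75900584e-01,  1.65977671e+00,
        2.15704145e-05,  1.57078378e+00]), 'qvel': array([ 0.00031065, -0.00051124,  0.00069946, -0.0002923 , -0.00113625,
        0.00026073]), 'joint_efforts': array([-3.03268869e-03, -5.20047283e+01,  4.64840949e+01,  1.28333704e-03,
       -1.37263241e-04,  2.21232415e-05]), 'tool_pos': array([ 217.09389354, -505.34722771,  242.298359  ]), 'eef_rot': array([2.00866664e-05, 9.79490673e-01, 2.01489508e-01, 1.51427420e-05]), 'force': array([ 0.44879866,  0.11954305, -0.29627373]), 'moment': array([0.01709898, 0.06047587, 0.0361328 ]), 'opening': 1.0002902764897528}
[[ 0.919  0.395  0.   ]
 [ 0.395 -0.919 -0.   ]
 [ 0.     0.    -1.   ]]
(array([ 365.41120887,   83.2616175 , 1080.07558904]), array([ 0.19598911, -0.01335414, -0.98051514])) (array([ 365.77234882, -558.25867525,  605.42310431]), array([ 0.24940671,  0.76791875, -0.58999753]))
```

View pics/t0.png

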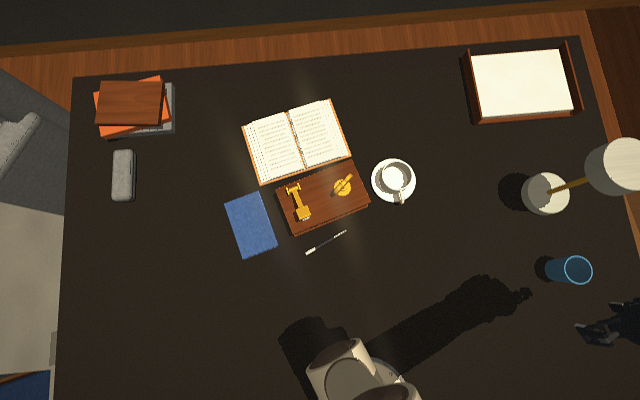

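View pics/s0.png

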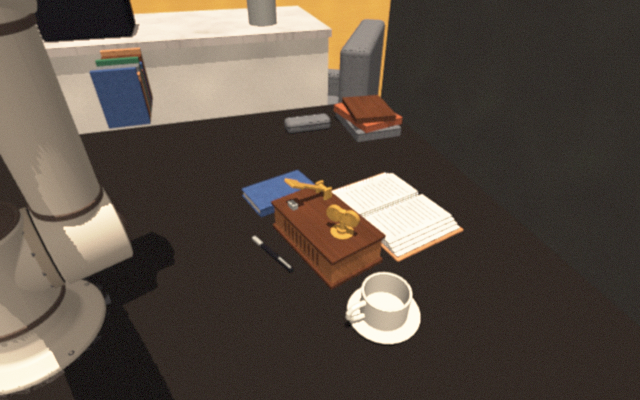

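The box is in the top view with corners near (276,187), (353,160), (370,203) and (290,236). The key is at (343,186) and the lever runs from (293,186) to (303,215). In the side view the key is at (343,220). Next I'll enlarge both.

```bash
python3 - <<'E'
import cv2,numpy as np
a=cv2.imread('pics/t0.png')[150:250,265:380];b=cv2.imread('pics/s0.png')[170:285,255:390]
A=cv2.resize(a,(690,600),interpolation=cv2.INTER_CUBIC);cv2.imwrite('pics/ct.png',A)
cv2.imwrite('pics/cs.png',cv2.resize(b,None,fx=5,fy=5,interpolation=cv2.INTER_CUBIC))
E
```

```text
(no output)
```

View pics/ct.png

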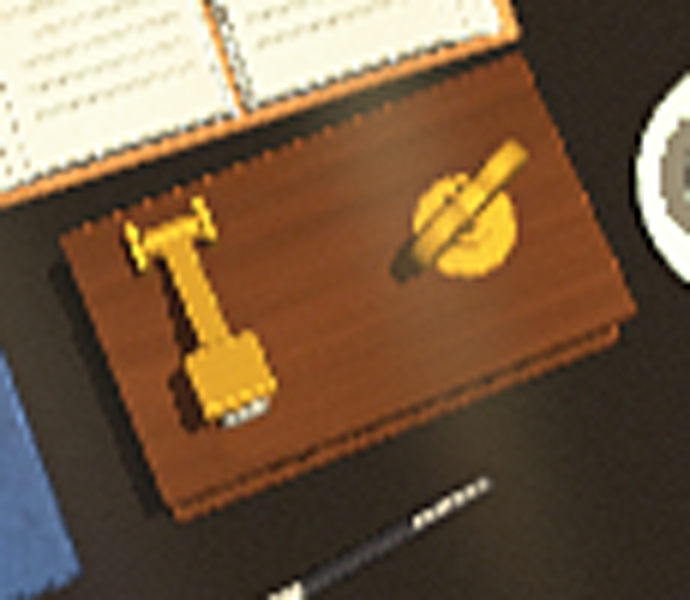

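View pics/cs.png

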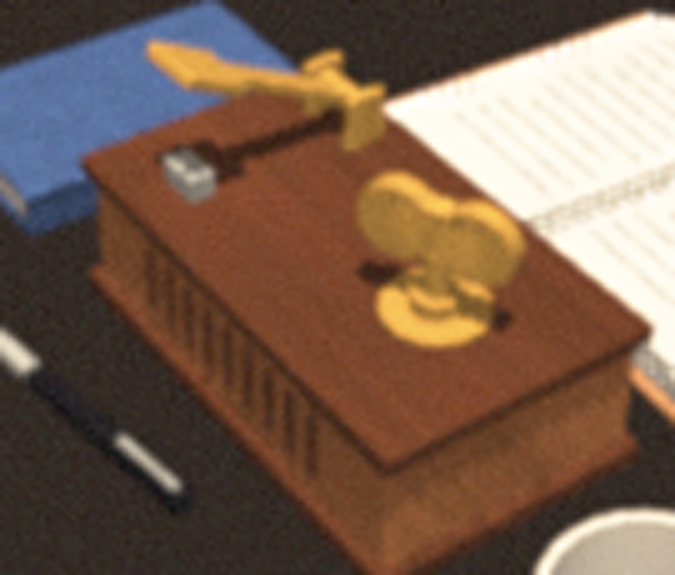

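The top crop shows the top face's corners at (62,240), (520,55), (635,310) and (180,503), with the bow running from about (410,262) to (518,150). In the side crop the corners are (85,162), (390,468) and (650,330).

```bash
python3 - <<'E'
from h import *
from scipy.optimize import least_squares
f=grab_frame("top");g=grab_frame("side")
T=np.array([[62,240],[520,55],[635,312],[180,505]])/6+[265,150]-.4
S=np.array([[85,162],[390,468],[650,330]])/5+[255,170]-.4
def W(p,q):
    c,s=np.cos(p[2]),np.sin(p[2]); q=np.array(q,float); return np.c_[p[0]+c*q[:,0]-s*q[:,1],p[1]+s*q[:,0]+c*q[:,1],q[:,2]]
CT=[[70,120,80],[70,-120,80],[-70,-120,80],[-70,120,80]]; CS=[[-70,120,80],[-70,-120,80],[70,-120,80]]
res=lambda p:np.r_[(proj(f,W(p,CT))-T).ravel(),(proj(g,W(p,CS))-S).ravel()]
o=least_squares(res,[550,60,.3]);p=o.x
print(p.round(3),np.degrees(p[2]),o.fun.round(1))
P=W(p,[[0,-60,122],[-32,70,145],[-45,70,102]]);print(P.round(1))
print('pads proj',proj(f,P[:2]).round(1),proj(g,P[:2]).round(1))
# bow ends, top image
e=[atz(f,np.array(q)/6+[265,150]-.4,122)for q in([412,260],[518,150])]
print(np.round(e,1),np.degrees(np.arctan2(*(e[1]-e[0])[1::-1])),np.mean(e,0))
# side: overlay of key for several angles
for i in 'pen','teacup':
  m=mark_of(f,i); print(i,atz(f,m[0]["pixel"],0).round())
E
```

```text
[5.78208e+02 6.01280e+01 3.09000e-01] 17.694486270737322 [-0.5 -0.5  0.5 -1.1  1.4 -0.1 -1.8  0.8 -1.8 -0.3 -0.5  0.3  1.7 -0.1]
[[596.4   3.  122. ]
 [526.4 117.1 145. ]
 [514.1 113.1 102. ]]
pads proj [[343.3 183.7]
 [303.2 211.2]] [[342.6 216.8]
 [294.4 182.9]]
[[573.2  32.6 122. ]
 [620.1 -20.6 122. ]] -48.60564880245948 [596.61426045   6.0239069  122.        ]
pen [469.  47.   0.]
teacup [ 615. -159.    0.]
```

Box pose found: (578, 60), yaw 17.7°. Key axis is at (597, 4), with the bow at world yaw of about -48.6°, i.e. key at about 1.16 rad. I'll translate above the key first.

carry_out:
  deltas:
    - {"offset": [0.98,-0.57,0],"roll": 0}
    - {"offset": [0.98,-0.57,0],"roll": 0}
    - {"offset": [0.98,-0.57,0],"roll": 0}
    - {"offset": [0.98,-0.57,0],"roll": 0}
    - {"offset": [0.98,-0.57,0],"roll": 0}

```text
clock: 1.62
tool_pos: [354.4, -320.3, 241.6]
eef_rot: [0.0, 0.98, 0.199, 0.0]
force: [0.2, -0.5, 0.0]
opening: 0.996
```

carry_out:
  deltas:
    - {"offset": [0.98,-0.57,0],"roll": 0}
    - {"offset": [0.98,-0.57,0],"roll": 0}
    - {"offset": [0.98,-0.57,0],"roll": 0}
    - {"offset": [0.98,-0.57,0],"roll": 0}
    - {"offset": [0.98,-0.57,0],"roll": 0}

```text
clock: 2.25
tool_pos: [494.3, -132.3, 242.4]
eef_rot: [0.001, 0.98, 0.199, 0.001]
force: [0.9, 0.4, 0.1]
opening: 0.997
```

carry_out:
  deltas:
    - {"offset": [0.9,-0.52,0],"roll": 0}
    - {"offset": [0.9,-0.52,0],"roll": 0}
    - {"offset": [0,0,0],"roll": -1}
    - {"offset": [0,0,0],"roll": -1}

```text
clock: 2.75
tool_pos: [547.4, -60.2, 241.8]
eef_rot: [0.001, 0.941, 0.339, 0.001]
force: [-0.7, -0.7, -0.3]
opening: 0.997
```

```bash
cat > st.py <<'E'
from h import *
import sys
s=r.observe();m=tq(s).as_matrix()
print('t',s["clock"],'q',s["joint_pos"].round(3),'p',np.round(s["tool_pos"],1),'phi',np.degrees(np.arctan2(m[1,0],m[0,0])).round(2),'tilt',m[:,2].round(3),'F',np.round(s["force"],1),'M',np.round(s["moment"],2),'op',round(s["opening"],3))
if len(sys.argv)>3: print('go',go(s,[float(x) for x in sys.argv[1:4]]))
E
python3 st.py 597 4 242
```

```text
t 2.75 q [-1.090e-01  8.600e-02  1.740e-01  1.657e+00 -1.000e-03  2.341e+00] p [547.4 -60.2 241.8] phi 39.59 tilt [ 0.002 -0.001 -1.   ] F [-0.7 -0.7 -0.3] M [-0.02  0.02 -0.02] op 0.997
go [ 1.98 -0.45 -0.  ]
```

carry_out:
  deltas:
    - {"offset": [0.99,-0.22,0],"roll": 0}
    - {"offset": [0.99,-0.22,0],"roll": 0}
    - {"offset": [0,0,0],"roll": -1}
    - {"offset": [0,0,0],"roll": -1}
    - {"offset": [0,0,0],"roll": -1}

```text
clock: 3.38
tool_pos: [599.0, 6.5, 241.3]
eef_rot: [0.001, 0.846, 0.533, 0.0]
force: [-0.3, 1.1, 0.2]
opening: 1.001
```

carry_out:
  deltas:
    - {"offset": [0,0,0],"roll": -1}
    - {"offset": [0,0,0],"roll": -1}
    - {"offset": [0,0,0],"roll": -1}
    - {"offset": [0,0,0],"roll": -1}
    - {"offset": [0,0,0],"roll": -1}

```text
clock: 4.0
tool_pos: [599.1, 6.7, 241.0]
eef_rot: [0.001, 0.603, 0.798, -0.0]
force: [-0.1, 0.1, 1.1]
opening: 1.001
```

carry_out:
  deltas:
    - {"offset": [0,0,0],"roll": -1}
    - {"offset": [0,0,0],"roll": -1}
    - {"offset": [0,0,0],"roll": -1}
    - {"offset": [0,0,0],"roll": -1}
    - {"offset": [0,0,0],"roll": -1}

```text
clock: 4.62
tool_pos: [599.1, 6.7, 240.7]
eef_rot: [0.001, 0.283, 0.959, -0.001]
force: [0.1, 0.2, -0.4]
opening: 1.004
```

carry_out:
  deltas:
    - {"offset": [0,0,0],"roll": -1}
    - {"offset": [0,0,0],"roll": -1}
    - {"offset": [0,0,0],"roll": -1}
    - {"offset": [0,0,0],"roll": -1}
    - {"offset": [0,0,0],"roll": -1}

```text
clock: 5.25
tool_pos: [599.2, 6.7, 240.5]
eef_rot: [0.0, -0.075, 0.997, -0.001]
force: [0.5, 0.7, -0.0]
opening: 0.999
```

carry_out:
  deltas:
    - {"offset": [0,0,0],"roll": -1}
    - {"offset": [0,0,0],"roll": -1}
    - {"offset": [0,0,0],"roll": -1}
    - {"offset": [0,0,0],"roll": -1}
    - {"offset": [0,0,0],"roll": -1}

```text
clock: 5.88
tool_pos: [599.2, 6.7, 240.2]
eef_rot: [-0.0, -0.422, 0.907, -0.001]
force: [-0.4, -0.1, -0.2]
opening: 1.0
```

carry_out:
  deltas:
    - {"offset": [0,0,0],"roll": -1}
    - {"offset": [0,0,0],"roll": -1}
    - {"offset": [0,0,0],"roll": -1}
    - {"offset": [0,0,0],"roll": -1}
    - {"offset": [0,0,0],"roll": -1}

```text
clock: 6.5
tool_pos: [599.2, 6.7, 240.0]
eef_rot: [0.001, 0.715, -0.699, 0.0]
force: [1.0, -0.3, 0.8]
opening: 1.001
```

```bash
python3 st.py 597 4 170
```

```text
t 6.5 q [ 1.200e-02  2.080e-01  3.070e-01  1.670e+00 -1.000e-03 -1.581e+00] p [599.2   6.7 240. ] phi -88.73 tilt [-0.    -0.001 -1.   ] F [ 1.  -0.3  0.8] M [ 0.06 -0.01 -0.03] op 1.001
go [0.06 0.06 1.75]
```

carry_out:
  deltas:
    - {"offset": [0,0,0],"roll": -1}
    - {"offset": [0,0,0],"roll": -1}
    - {"offset": [0,0,0],"roll": -1}
    - {"offset": [0,0,0],"roll": -1}
    - {"offset": [0,0,0],"roll": -1}

```text
clock: 7.12
tool_pos: [599.3, 6.7, 239.8]
eef_rot: [0.001, 0.916, -0.402, -0.0]
force: [-0.3, -0.0, 1.4]
opening: 0.997
```

carry_out:
  deltas:
    - {"offset": [0,0.1,0.8],"roll": 0}
    - {"offset": [0,0,0.8],"roll": 0}
    - {"offset": [0,0,0],"roll": 0}

```text
clock: 7.5
tool_pos: [596.5, 3.9, 174.8]
eef_rot: [0.001, 0.916, -0.401, 0.0]
force: [-0.5, 0.0, 0.2]
opening: 1.0
```

```bash
python3 st.py 597 4 115; python3 - <<'E'
from h import *
g=grab_frame("side");f=grab_frame("top")
I=np.hstack([cv2.resize(x["color"][b:b+120,a:a+120],(400,400),interpolation=cv2.INTER_CUBIC) for x,a,b in((g,280,140),(f,290,120))])
cv2.imwrite('pics/p5.png',I[:,:,::-1])
E
```

```text
t 7.5 q [ 7.00e-03  1.84e-01  1.53e-01  1.54e+00 -1.00e-03 -2.31e+00] p [596.5   3.9 174.8] phi -47.23 tilt [ 0.    -0.001 -1.   ] F [-0.5  0.   0.2] M [ 0.07  0.02 -0.02] op 1.0
go [ 0.   -0.01  1.49]
```

View pics/p5.png

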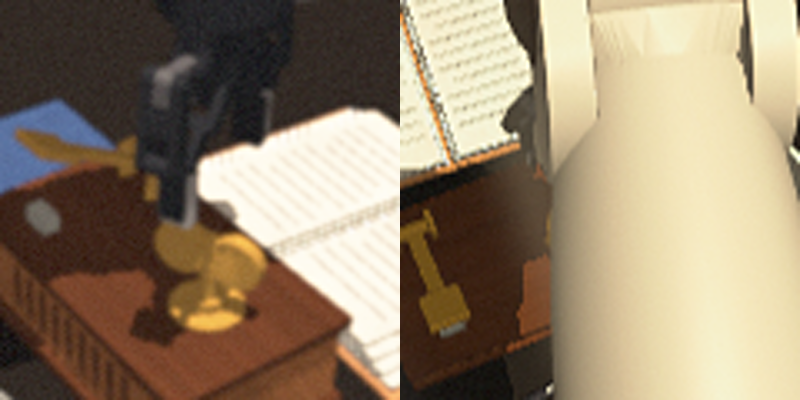

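The side half shows the open fingers above the bow (about (210,250)), one on each side of the plate. In the top view the arm hides the key. Next: descend and pinch.

carry_out:
  deltas:
    - {"offset": [0,0,0.5],"roll": 0}
    - {"offset": [0,0,0.5],"roll": 0}
    - {"offset": [0,0,0.45],"roll": 0}
    - {"offset": [0,0,0],"roll": 0}

```text
clock: 8.1
tool_pos: [601.1, 3.9, 125.1]
eef_rot: [-0.002, 0.916, -0.401, 0.006]
force: [-0.2, -0.1, 1.3]
opening: 0.997
```

```bash
python3 st.py 597 4 115
```

```text
t 8.1 q [ 7.000e-03  1.820e-01  5.600e-02  1.431e+00 -1.000e-03 -2.310e+00] p [601.1   3.9 125.1] phi -47.23 tilt [ 0.014 -0.001 -1.   ] F [-0.2 -0.1  1.3] M [ 0.02  0.   -0.02] op 0.997
go [-0.07  0.08  0.25]
```

carry_out:
  deltas:
    - {"offset": [-0.07,0.08,0.25],"roll": 0}
    - {"offset": [0,0,0],"roll": 0}

```text
clock: 8.35
tool_pos: [597.3, 3.8, 116.1]
eef_rot: [-0.003, 0.916, -0.401, 0.007]
force: [-0.4, -0.4, -0.6]
opening: 1.001
```

```bash
python3 st.py 597 4 115
```

```text
t 8.35 q [ 7.00e-03  1.73e-01  2.80e-02  1.41e+00 -1.00e-03 -2.31e+00] p [597.3   3.8 116.1] phi -47.23 tilt [ 0.015 -0.001 -1.   ] F [-0.4 -0.4 -0.6] M [ 0.08 -0.03  0.03] op 1.001
go [-0.01  0.    0.03]
```

carry_out:
  deltas:
    - {"offset": [0,0,0],"roll": 0}
    - {"offset": [0,0,0],"roll": 0}
    - {"offset": [0,0,0],"roll": 0}
    - {"offset": [0,0,0],"roll": 0}
    - {"offset": [0,0,0],"roll": 0}
  grip: 0

```text
clock: 8.98
tool_pos: [597.6, 3.5, 117.6]
eef_rot: [-0.003, 0.916, -0.401, 0.008]
force: [-1.4, -1.1, 1.6]
opening: 0.108
```

```bash
python3 st.py 597 4 115
```

```text
t 8.975 q [ 7.000e-03  1.720e-01  2.900e-02  1.411e+00 -2.000e-03 -2.310e+00] p [597.6   3.5 117.6] phi -47.25 tilt [ 0.017 -0.002 -1.   ] F [-1.4 -1.1  1.6] M [-0.46  0.65 -0.09] op 0.108
go [-0.02  0.    0.06]
```

Gripped at about 9–10 mm. Now winding.

carry_out:
  deltas:
    - {"offset": [0,0,0],"roll": 1}
    - {"offset": [0,0,0],"roll": 1}
    - {"offset": [0,0,0],"roll": 1}
    - {"offset": [0,0,0],"roll": 1}
    - {"offset": [0,0,0],"roll": 1}

```text
clock: 9.6
tool_pos: [596.3, 3.0, 117.5]
eef_rot: [-0.003, 0.717, -0.697, 0.006]
force: [-1.3, -0.1, 1.7]
opening: 0.107
```

```bash
python3 st.py 597 4 116
```

```text
t 9.6 q [ 0.007  0.172  0.029  1.414 -0.004 -1.592] p [596.3   3.  117.5] phi -88.41 tilt [ 0.014 -0.004 -1.   ] F [-1.3 -0.1  1.7] M [-0.38  0.78  0.16] op 0.107
go [-0.03 -0.02  0.04]
```

carry_out:
  deltas:
    - {"offset": [0,0,0],"roll": 1}
    - {"offset": [0,0,0],"roll": 1}
    - {"offset": [0,0,0],"roll": 1}
    - {"offset": [0,0,0],"roll": 1}
    - {"offset": [0,0,0],"roll": 1}

```text
clock: 10.22
tool_pos: [595.0, 3.4, 117.6]
eef_rot: [0.004, -0.425, 0.905, -0.004]
force: [-1.0, 0.4, 1.5]
opening: 0.109
```

carry_out:
  deltas:
    - {"offset": [0,0,0],"roll": 1}
    - {"offset": [0,0,0],"roll": 1}
    - {"offset": [0,0,0],"roll": 1}
    - {"offset": [0,0,0],"roll": 1}
    - {"offset": [0,0,0],"roll": 1}

```text
clock: 10.85
tool_pos: [594.2, 4.6, 117.6]
eef_rot: [0.004, -0.079, 0.997, -0.002]
force: [0.7, 1.3, 1.0]
opening: 0.108
```

carry_out:
  deltas:
    - {"offset": [0,0,0],"roll": 1}
    - {"offset": [0,0,0],"roll": 1}
    - {"offset": [0,0,0],"roll": 1}
    - {"offset": [0,0,0],"roll": 1}

```text
clock: 11.35
tool_pos: [594.3, 5.7, 117.5]
eef_rot: [0.004, 0.207, 0.978, 0.001]
force: [0.6, 0.9, 0.8]
opening: 0.102
```

```bash
python3 st.py 597 4 116
```

```text
t 11.35 q [ 1.000e-02  1.720e-01  3.000e-02  1.419e+00 -1.000e-03  4.260e-01] p [594.3   5.7 117.5] phi 156.14 tilt [ 0.009 -0.001 -1.   ] F [0.6 0.9 0.8] M [0.13 0.51 0.23] op 0.102
go [-0.08 -0.01  0.04]
```

carry_out:
  deltas:
    - {"offset": [0,0,0],"roll": 1}
    - {"offset": [0,0,0],"roll": 1}
    - {"offset": [0,0,0],"roll": 1}
    - {"offset": [0,0,0],"roll": 1}
    - {"offset": [0,0,0],"roll": 0.8}

```text
clock: 11.98
tool_pos: [595.2, 6.7, 117.6]
eef_rot: [0.004, 0.526, 0.85, 0.003]
force: [1.4, -0.2, 0.5]
opening: 0.105
```

```bash
python3 st.py 597 4 116
```

```text
t 11.975 q [1.100e-02 1.730e-01 3.100e-02 1.418e+00 1.000e-03 1.119e+00] p [595.2   6.7 117.6] phi 116.51 tilt [ 0.01   0.002 -1.   ] F [ 1.4 -0.2  0.5] M [-0.    0.4   0.17] op 0.105
go [-0.08  0.01  0.04]
```

carry_out:
  deltas:
    - {"offset": [0,0,0],"roll": 0.5}
    - {"offset": [0,0,0],"roll": 0.4}

```text
clock: 12.22
tool_pos: [595.4, 6.8, 117.5]
eef_rot: [0.004, 0.58, 0.814, 0.004]
force: [1.1, -0.9, 1.3]
opening: 0.108
```

```bash
python3 st.py 597 4 116
```

```text
t 12.225 q [0.011 0.173 0.031 1.418 0.002 1.249] p [595.4   6.8 117.5] phi 109.05 tilt [ 0.01   0.002 -1.   ] F [ 1.1 -0.9  1.3] M [-0.    0.48  0.17] op 0.108
go [-0.08  0.01  0.04]
```

carry_out:
  deltas:
    - {"offset": [0,0,0],"roll": 0.3}

```text
clock: 12.35
tool_pos: [595.5, 6.9, 117.5]
eef_rot: [0.003, 0.598, 0.802, 0.004]
force: [0.8, -1.5, 1.1]
opening: 0.109
```

```bash
python3 st.py 597 4 116
```

```text
t 12.35 q [0.011 0.174 0.031 1.418 0.002 1.292] p [595.5   6.9 117.5] phi 106.57 tilt [ 0.01   0.002 -1.   ] F [ 0.8 -1.5  1.1] M [-0.06  0.56  0.5 ] op 0.109
go [-0.08  0.02  0.04]
```

The moment jumped to 0.5 Nm, so it is reaching the stop. One more nudge to confirm.

carry_out:
  deltas:
    - {"offset": [0,0,0],"roll": 0.3}
    - {"offset": [0,0,0],"roll": 0.3}

```text
clock: 12.6
tool_pos: [595.5, 6.8, 117.6]
eef_rot: [0.003, 0.63, 0.776, 0.004]
force: [0.3, -2.7, 0.9]
opening: 0.106
```

```bash
python3 st.py 597 4 116
```

```text
t 12.6 q [1.100e-02 1.740e-01 3.100e-02 1.418e+00 1.000e-03 1.375e+00] p [595.5   6.8 117.6] phi 101.85 tilt [ 0.01   0.002 -1.   ] F [ 0.3 -2.7  0.9] M [-0.51  0.44  2.33] op 0.106
go [-0.08  0.02  0.04]
```

Firm stop confirmed at 2.3 Nm. I'll relieve the over-twist, then open and rise.

carry_out:
  deltas:
    - {"offset": [0,0,0],"roll": -0.55}
    - {"offset": [0,0,0],"roll": 0}

```text
clock: 12.85
tool_pos: [595.5, 6.8, 117.5]
eef_rot: [0.004, 0.599, 0.801, 0.003]
force: [0.2, -1.6, 1.1]
opening: 0.104
```

```bash
python3 st.py 597 4 116
```

```text
t 12.85 q [1.100e-02 1.740e-01 3.100e-02 1.418e+00 1.000e-03 1.295e+00] p [595.5   6.8 117.5] phi 106.4 tilt [ 0.01   0.001 -1.   ] F [ 0.2 -1.6  1.1] M [-0.19  0.42  0.48] op 0.104
go [-0.08  0.02  0.04]
```

carry_out:
  deltas:
    - {"offset": [0,0,0],"roll": 0}
    - {"offset": [0,0,0],"roll": 0}
    - {"offset": [0,0,0],"roll": 0}
    - {"offset": [0,0,0],"roll": 0}
  grip: 85

```text
clock: 13.35
tool_pos: [595.8, 7.0, 117.6]
eef_rot: [0.004, 0.601, 0.8, 0.004]
force: [-0.4, -0.3, -0.4]
opening: 0.941
```

carry_out:
  deltas:
    - {"offset": [0,0,-0.9],"roll": 0}
    - {"offset": [0,0,-0.9],"roll": 0}
    - {"offset": [0,0,-0.9],"roll": 0}
    - {"offset": [0,0,0],"roll": 0}

```text
clock: 13.85
tool_pos: [594.2, 6.8, 228.1]
eef_rot: [0.003, 0.601, 0.799, 0.004]
force: [0.6, -0.8, 0.1]
opening: 0.996
```

```bash
python3 st.py 526.5 117 225; python3 - <<'E'
from h import *
g=grab_frame("side")
cv2.imwrite('pics/p6.png',cv2.resize(g["color"][150:290,240:420],(720,560),interpolation=cv2.INTER_CUBIC)[:,:,::-1])
for n in "key_grip","lever_pad": print(n,mark_of(g,n)[:1])
E
```

```text
t 13.85 q [0.011 0.18  0.252 1.633 0.002 1.3  ] p [594.2   6.8 228.1] phi 106.13 tilt [ 0.01   0.002 -1.   ] F [ 0.6 -0.8  0.1] M [0.04 0.01 0.04] op 0.996
go [ 3.12 -0.86  0.07]
key_grip [{'pixel': [343.7, 214.6], 'score': 0.58}]
lever_pad [{'pixel': [294.9, 181.0], 'score': 0.53}]
```

View pics/p6.png

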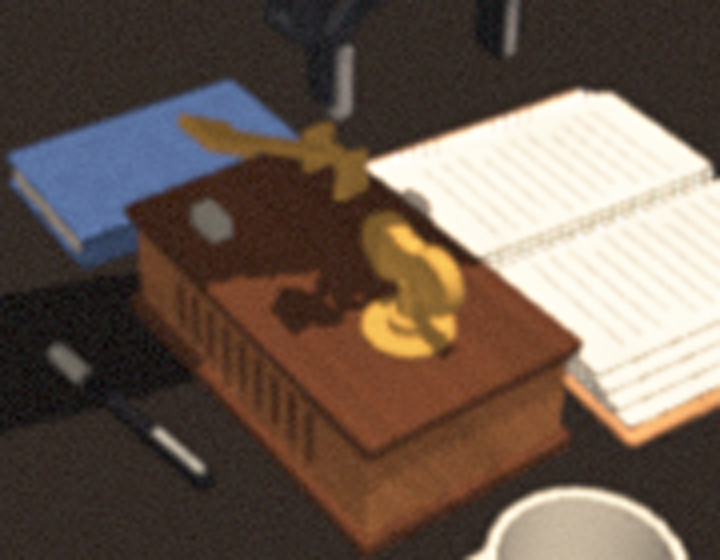

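The bow now lies along the box's length (at (415,270) in the crop), the key is wound, and the cup, book and pen are unmoved. Next, close the fingers and move over the lever pad.

carry_out:
  deltas:
    - {"offset": [0.79,-0.27,0],"roll": 0}
    - {"offset": [0.79,-0.27,0],"roll": 0}
    - {"offset": [0.79,-0.27,0],"roll": 0}
    - {"offset": [0.79,-0.27,0],"roll": 0}
    - {"offset": [0,0,0],"roll": 0}
  grip: 0

```text
clock: 14.62
tool_pos: [512.1, 118.5, 216.3]
eef_rot: [-0.003, 0.602, 0.799, -0.002]
force: [-0.1, 0.3, -0.4]
opening: -0.003
```

```bash
python3 st.py 519 116 165
```

```text
t 14.625 q [0.226 0.027 0.063 1.613 0.002 1.517] p [512.1 118.5 216.3] phi 106.04 tilt [-0.007  0.001 -1.   ] F [-0.1  0.3 -0.4] M [ 0.02 -0.03 -0.01] op -0.003
go [-0.11  0.16  1.28]
```

carry_out:
  deltas:
    - {"offset": [-0.1,0.16,0.6],"roll": 0}
    - {"offset": [0,0,0.6],"roll": 0}
    - {"offset": [0,0,0],"roll": 0}

```text
clock: 15.0
tool_pos: [519.2, 115.3, 164.7]
eef_rot: [-0.004, 0.602, 0.799, -0.003]
force: [0.1, -0.1, 0.5]
opening: 0.0
```

```bash
python3 st.py 519 116 112
```

```text
t 15.0 q [ 0.218  0.037 -0.026  1.517  0.002  1.508] p [519.2 115.3 164.7] phi 106.04 tilt [-0.009 -0.001 -1.   ] F [ 0.1 -0.1  0.5] M [-0.04 -0.03  0.01] op 0.0
go [0.02 0.01 1.32]
```

carry_out:
  deltas:
    - {"offset": [0,0,0.3],"roll": 0}
    - {"offset": [0,0,0.3],"roll": 0}
    - {"offset": [0,0,0.3],"roll": 0}
    - {"offset": [0,0,0],"roll": 0}

```text
clock: 15.5
tool_pos: [519.4, 114.5, 127.5]
eef_rot: [-0.003, 0.602, 0.799, -0.003]
force: [-0.2, -0.2, 0.4]
opening: 0.0
```

```bash
python3 st.py 519 116 112
```

```text
t 15.5 q [ 2.160e-01  3.900e-02 -9.600e-02  1.444e+00  1.000e-03  1.508e+00] p [519.4 114.5 127.5] phi 105.99 tilt [-0.009 -0.001 -1.   ] F [-0.2 -0.2  0.4] M [-0.05 -0.04 -0.05] op 0.0
go [0.04 0.   0.39]
```

carry_out:
  deltas:
    - {"offset": [0,0,0.25],"roll": 0}
    - {"offset": [0,0,0.15],"roll": 0}
    - {"offset": [0,0,0],"roll": 0}

```text
clock: 15.88
tool_pos: [519.6, 114.6, 113.0]
eef_rot: [-0.002, 0.602, 0.799, -0.002]
force: [-3.4, -0.7, 6.8]
opening: 0.0
```

```bash
python3 st.py 519 116 112; python3 - <<'E'
from h import *
g=grab_frame("side")
cv2.imwrite('pics/p7.png',cv2.resize(g["color"][130:250,240:400],(640,480),interpolation=cv2.INTER_CUBIC)[:,:,::-1])
E
```

```text
t 15.875 q [ 2.160e-01  4.000e-02 -1.230e-01  1.414e+00  1.000e-03  1.508e+00] p [519.6 114.6 113. ] phi 106.0 tilt [-0.006 -0.    -1.   ] F [-3.4 -0.7  6.8] M [-0.17  0.66 -0.05] op 0.0
go [ 0.04 -0.    0.03]
```

View pics/p7.png

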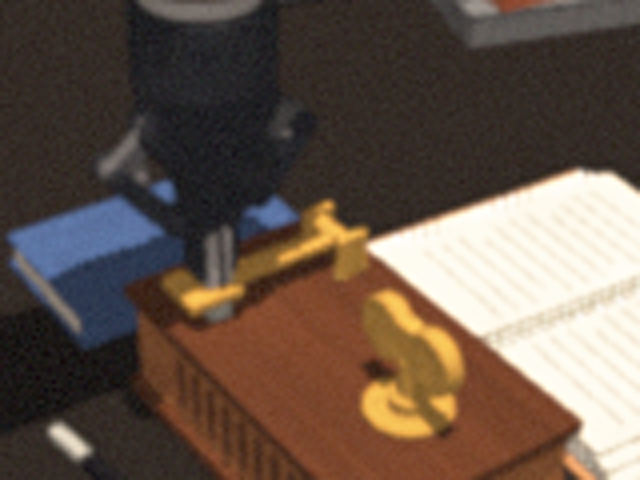

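The lever lies level at (200–350, 230–300) under the fingertips, with the force rising to 6.8 N at the bottom. A slight extra press, then retreat upward.

carry_out:
  deltas:
    - {"offset": [0,0,0.05],"roll": 0}
    - {"offset": [0,0,0],"roll": 0}

```text
clock: 16.18
tool_pos: [519.7, 114.6, 113.3]
eef_rot: [-0.002, 0.602, 0.799, -0.001]
force: [-0.3, -0.4, -0.5]
opening: 0.0
```

carry_out:
  deltas:
    - {"offset": [0,0,-0.5],"roll": 0}
    - {"offset": [0,0,-0.9],"roll": 0}
    - {"offset": [0,0,-0.9],"roll": 0}
    - {"offset": [0,0,-0.9],"roll": 0}
    - {"offset": [0,0,0],"roll": 0}

```text
clock: 16.8
tool_pos: [520.0, 114.7, 243.2]
eef_rot: [-0.002, 0.602, 0.799, -0.001]
force: [-0.4, 0.6, 0.1]
opening: -0.0
```

carry_out:
  deltas:
    - {"offset": [0,1,0],"roll": 0}
    - {"offset": [0,-1,0],"roll": 0}
    - {"offset": [0,-1,0],"roll": 0}
    - {"offset": [0,-1,0],"roll": 0}
    - {"offset": [0,-0.5,0],"roll": 0}

```text
clock: 17.42
tool_pos: [423.4, 87.1, 231.5]
eef_rot: [-0.008, 0.601, 0.799, -0.009]
force: [0.8, -0.5, -0.0]
opening: -0.002
```

```bash
python3 st.py; python3 - <<'E'
from h import *
g=grab_frame("side");f=grab_frame("top")
G=cv2.resize(g["color"][150:350,235:435],(400,400),interpolation=cv2.INTER_CUBIC)
F=cv2.resize(f["color"][140:265,225:425][:,:],(400,250),interpolation=cv2.INTER_CUBIC)
F=np.vstack([F,np.zeros((150,400,3),np.uint8)])
cv2.imwrite('pics/p8.png',np.hstack([G,F])[:,:,::-1])
for n in ["key_grip","lever_pad","teacup","novel","pen"]: print(n,[[np.round(x["pixel"]) for x in mark_of(c,n)[:1]] for c in(f,g)])
E
```

```text
t 17.425 q [ 2.020e-01 -1.730e-01 -9.600e-02  1.671e+00  1.000e-03  1.493e+00] p [423.4  87.1 231.5] phi 106.05 tilt [-0.023 -0.004 -1.   ] F [ 0.8 -0.5 -0. ] M [ 0.05 -0.    0.01] op -0.002
key_grip [[], [array([342., 214.])]]
lever_pad [[], [array([293., 198.])]]
teacup [[array([392., 182.])], [array([383., 309.])]]
novel [[array([250., 226.])], [array([282., 196.])]]
pen [[], [array([275., 258.])]]
```

View pics/p8.png

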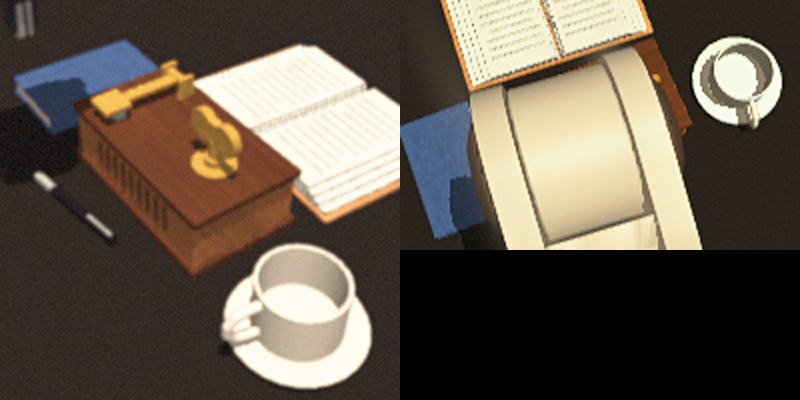

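The lever stays level on its catch (side crop, (110,103)), the key is along the box's length at (215,135), and the cup, novel and pen are where they were.

```bash
python3 - <<'E'
from h import *
g=grab_frame("side");print(proj(g,[[514.1,113.1,102],[526.4,117.1,145]]).round(),mark_of(g,"lever_pad")[:1])
r.job_done()
E
```

```text
[[290. 201.]
 [294. 183.]] [{'pixel': [289.2, 199.0], 'score': 0.83}]
the job is handed in; nothing more can be done
```

The music box is wound to its stop and the play lever is latched down. I handed the job in at about 17.5 s of the 64 s allowed.

- **Key:** I wound it clockwise about 204° in one continuous grip, rather than in several bites, because the wrist had the range for it. It came up against a firm stop: the twisting moment rose from about 0.2 to 2.3 Nm. The tool was then within about 1–6° of the predicted fully wound direction, and I eased the twist off before letting go. The pictures afterwards show the key lying along the box's length.
- **Lever:** I pressed it to the bottom with closed fingers, and it stayed down after the arm withdrew. The last check found the pad at pixel (289, 199), against (290, 201) predicted for fully down and (294, 183) for up.
- **Bystanders:** The teacup, novel and pen were detected within about 4 pixels of where they started. That is within the detector's scatter, and they looked unmoved in the last picture. The arm hid the pen in the last top view, so its final check is from the side camera only.
- **Forces:** The highest reading I saw was about 8 N, and the robot was touching nothing when I handed in.

No check failed.

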